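Lay the carving chisels in the bench rest by width

ROBOT

A 6-joint arm with a two-finger parallel gripper is mounted at the origin on the work surface. World frame = base frame: x ahead of the robot, y to its left, z up, the work surface at z = 0. Lengths are in m, angles in rad, forces in N, time in s.
With the tool pointing down it reaches from about 0.275 to 0.85 m from the base axis. Payload 19 kg.
Tool frame: the origin (TCP) lies midway between the tips of the shut fingers; the grasp point (between the pads) lies pinch_z behind it (pinch_z is the distance from the TCP to the grasp point, in m); z points along the fingers, y is the line along which they close (so a half turn about z gives the same grasp; the last joint's range is limited). The gripper opens to 85 mm and grips with 20 to 120 N. Pads are 22 mm wide; open, the fingers measure 114 mm over their backs; the gripper's body (76 mm by 85 mm) begins 54 mm behind the grasp point. The pads swing forward as they close: fully open they stand 13 mm farther back than shut.
Start: joints at [-1.236, 0.15, 1.437, -0, 1.554, -0.134], TCP at [0.26, -0.513, 0.231] pointing down, gripper open.
Joint ranges: [-2.8, 2.8], [-0.68, 2.1], [0.12, 2.68], [-1.39, 4.53], [0.16, 2.79], [-2.81, 2.81]. Speed limits (rad/s): [1.89, 1.89, 2.22, 3.01, 3.01, 3.01].

INTERFACE

Orientations are given as [roll, pitch, yaw] about the fixed x, y, z axes, in that order (R = Rz(yaw) Ry(pitch) Rx(roll)).
In Python, from cell import * gives the robot as it stands. Calls block until the motion is done:
- goto(position, orientation): joint-space move of the TCP to a pose.
- line_to(position, rotation=None, rate=0.15): straight line of the TCP; rotation=None keeps the orientation; rate is the mean speed in m/s.
- goto_joints(angles): joint-space move.
- move_gripper(opening, f_grip=None): opening from 0.0 (shut) to 1.0 (fully open); f_grip is the grip in N (None keeps the last); returns when the fingers have stopped.
- wait(seconds).
- ik(position, orientation): joint angles nearest the present ones, or None.
- snapshot(name): name is "scene" or "top"; returns a dict with "img" (420x560x3 uint8, red, green, blue), "depth" (420x560 float32, m along the optical axis (not along the pixel's ray), 0 where there is no reading), "intrinsics" (3x3 intrinsics, pixels), "extrinsics" (4x4, takes a point from camera to world coordinates). Camera axes: x right, y down, z forward; pixel columns grow to the right and rows downward; lengths in m; the calibration is good to about 2 mm. A picture is of the moment at which its call begins.
A pose or a line that the arm cannot do raises PlanningError and nothing moves.
- job_done(): hands the job in; it is judged then, once.
Readings, each from a call of its own:
- get_time(): time.
- get_joints(): joint angles.
- get_joint_velocities(): joint speeds.
- get_joint_torque(): joint torques, N m.
- get_ee_pos(): TCP position.
- get_eef_rot(): TCP orientation.
- get_ft_force(): force on the tool from outside, world axes, zero at the start.
- get_wrist_torque(): the same for the moment, N m.
- get_grip_width(): opening from 0.0 (shut) to 1.0 (fully open).
- get_grasp_force(): force on a finger pad.
Only numpy, scipy, OpenCV 4.12 (cv2) and the standard library are available. Lean on these libraries where they do the work, as an engineer would, in place of code of your own. Each camera call takes 0.05 s, during which the arm holds its last target. There are 200 camera calls.

TASK

Lay the four carving chisels in the notched bench rest in order of blade width, the narrowest at the end next to the sharpening stone and the widest at the end next to the mallet. Each lies in its own place with the handle down in the handle notch, on the robot's side, and the middle of the shank down in the shank notch, blade pointing away from the robot. Set them down without dropping them, and leave the stone and the mallet where they lie.

Things in the scene. Friction and masses are not known exactly. Their poses are not given: they have to be found in the camera images.
- chisel_6: Loose chisel, edge 6 mm wide (narrowest), 185 mm long, 85 g; lies on a flat of its octagonal wooden handle, blade 11 mm off the bench. Origin: mid-length, level with the handle's underside (axis 13 mm above). x to the cutting edge, z up. Handle x -92 to 12 mm, 26 mm across flats; collar to 20 (21 thick); shank to 60 (8 thick); straight blade 3 mm thick to 92. Balance x -20 to 5; grip at -15.
- chisel_14: Loose chisel, edge 14 mm wide (second narrowest), 185 mm long, 91 g; lies on a flat of its octagonal wooden handle, blade 11 mm off the bench. Origin: mid-length, level with the handle's underside (axis 13 mm above). x to the cutting edge, z up. Handle x -92 to 12 mm, 26 mm across flats; collar to 20 (21 thick); shank to 60 (8 thick); flared blade 3 mm thick to 92. Balance x -20 to 5; grip at -15.
- chisel_24: Loose chisel, edge 24 mm wide (second widest), 185 mm long, 98 g; lies on a flat of its octagonal wooden handle, blade 11 mm off the bench. Origin: mid-length, level with the handle's underside (axis 13 mm above). x to the cutting edge, z up. Handle x -92 to 12 mm, 26 mm across flats; collar to 20 (21 thick); shank to 60 (8 thick); flared blade 3 mm thick to 92. Balance x -20 to 5; grip at -15.
- chisel_34: Loose chisel, edge 34 mm wide (widest), 185 mm long, 106 g; lies on a flat of its octagonal wooden handle, blade 11 mm off the bench. Origin: mid-length, level with the handle's underside (axis 13 mm above). x to the cutting edge, z up. Handle x -92 to 12 mm, 26 mm across flats; collar to 20 (21 thick); shank to 60 (8 thick); flared blade 3 mm thick to 92. Balance x -20 to 5; grip at -15.
- notch_a: Place in the fixed wooden chisel rest: left (+y) end as seen from the robot. Origin: where the origin of a chisel in place lies, 20 mm above the bench, on the handle notch's floor. x along the chisel, away from the robot; z up. Four places, 72 mm apart, turned alike, each a notch in two cross rails: handle rail (near the robot) at x = -72 mm, 14 thick; shank rail at x = +40 mm, 12 thick.
- notch_b: Place in the fixed wooden chisel rest: second from the left (+y) end. Origin: where the origin of a chisel in place lies, 20 mm above the bench, on the handle notch's floor. x along the chisel, away from the robot; z up. Handle notch (at x = -72 mm): 12 mm deep, 30 wide at its floor, 44 at the top; rail top 32 mm above the bench.
- notch_c: Place in the fixed wooden chisel rest: third from the left. Origin: where the origin of a chisel in place lies, 20 mm above the bench, on the handle notch's floor. x along the chisel, away from the robot; z up. Shank notch (at x = +40 mm): floor 8 mm above the origin, 10 deep, 16 wide at its floor, 28 at the top; rail top 38 mm above the bench.
- notch_d: Place in the fixed wooden chisel rest: right (-y) end. Origin: where the origin of a chisel in place lies, 20 mm above the bench, on the handle notch's floor. x along the chisel, away from the robot; z up. Between the rails (x -65 to 34 mm) is open space for fingers down to the rest's board, whose top is 10 mm below the origin; board 142 by 296 mm.
- stone: Sharpening stone: grey slab 150 by 50 mm in a dark wooden holder 170 by 66 mm, 39 mm high in all, 750 g, loose. Lies beside one end of the rest (either), its length roughly along the notches, its centre about 0.21 m from the rest's middle; the mallet is at the other end. Origin: centre of the underside, x along its length.
- mallet: Carver's round wooden mallet lying on its side beside the end of the rest away from the stone, 212 mm long, 500 g, loose: head 76 mm across, 95 long, pointing away from the robot; handle up to 34 thick. Origin: on the bench below its axis, 10 mm behind the head; x along it to the head (-105 to +107 mm).
Mind the look-alikes: they are no part of the job. What is shaped like the chisel_14 but green or yellow is not meant.

How it is judged:
At the end, for the whole second after the job is handed in: From the stone's end the chisels lie 6, 14, 24, 34 mm, one per place, blades away from the robot: origins within 16 mm along, 12 mm across and -5/+6 mm in height of the place's, in line within 0.15 rad, flat within 0.25 rad, at rest (((y of stone in the frame of notch_a above 0 m and (x of chisel_6 in the frame of notch_a between -0.016 and 0.016 m and y of chisel_6 in the frame of notch_a between -0.012 and 0.012 m and z of chisel_6 in the frame of notch_a between -0.005 and 0.006 m and angle between the x axis of chisel_6 and the x axis of notch_a, either way round below 0.15 rad and angle between chisel_6's own z axis and vertical below 0.25 rad and y of stone in the frame of chisel_6 above 0 m and linear speed of chisel_6 below 0.02 m/s and angular speed of chisel_6 below 0.2 rad/s) and (x of chisel_14 in the frame of notch_b between -0.016 and 0.016 m and y of chisel_14 in the frame of notch_b between -0.012 and 0.012 m and z of chisel_14 in the frame of notch_b between -0.005 and 0.006 m and angle between the x axis of chisel_14 and the x axis of notch_b, either way round below 0.15 rad and angle between chisel_14's own z axis and vertical below 0.25 rad and y of stone in the frame of chisel_14 above 0 m and linear speed of chisel_14 below 0.02 m/s and angular speed of chisel_14 below 0.2 rad/s) and (x of chisel_24 in the frame of notch_c between -0.016 and 0.016 m and y of chisel_24 in the frame of notch_c between -0.012 and 0.012 m and z of chisel_24 in the frame of notch_c between -0.005 and 0.006 m and angle between the x axis of chisel_24 and the x axis of notch_c, either way round below 0.15 rad and angle between chisel_24's own z axis and vertical below 0.25 rad and y of stone in the frame of chisel_24 above 0 m and linear speed of chisel_24 below 0.02 m/s and angular speed of chisel_24 below 0.2 rad/s) and (x of chisel_34 in the frame of notch_d between -0.016 and 0.016 m and y of chisel_34 in the frame of notch_d between -0.012 and 0.012 m and z of chisel_34 in the frame of notch_d between -0.005 and 0.006 m and angle between the x axis of chisel_34 and the x axis of notch_d, either way round below 0.15 rad and angle between chisel_34's own z axis and vertical below 0.25 rad and y of stone in the frame of chisel_34 above 0 m and linear speed of chisel_34 below 0.02 m/s and angular speed of chisel_34 below 0.2 rad/s)) or (y of stone in the frame of notch_a below 0 m and (x of chisel_6 in the frame of notch_d between -0.016 and 0.016 m and y of chisel_6 in the frame of notch_d between -0.012 and 0.012 m and z of chisel_6 in the frame of notch_d between -0.005 and 0.006 m and angle between the x axis of chisel_6 and the x axis of notch_d, either way round below 0.15 rad and angle between chisel_6's own z axis and vertical below 0.25 rad and y of stone in the frame of chisel_6 below 0 m and linear speed of chisel_6 below 0.02 m/s and angular speed of chisel_6 below 0.2 rad/s) and (x of chisel_14 in the frame of notch_c between -0.016 and 0.016 m and y of chisel_14 in the frame of notch_c between -0.012 and 0.012 m and z of chisel_14 in the frame of notch_c between -0.005 and 0.006 m and angle between the x axis of chisel_14 and the x axis of notch_c, either way round below 0.15 rad and angle between chisel_14's own z axis and vertical below 0.25 rad and y of stone in the frame of chisel_14 below 0 m and linear speed of chisel_14 below 0.02 m/s and angular speed of chisel_14 below 0.2 rad/s) and (x of chisel_24 in the frame of notch_b between -0.016 and 0.016 m and y of chisel_24 in the frame of notch_b between -0.012 and 0.012 m and z of chisel_24 in the frame of notch_b between -0.005 and 0.006 m and angle between the x axis of chisel_24 and the x axis of notch_b, either way round below 0.15 rad and angle between chisel_24's own z axis and vertical below 0.25 rad and y of stone in the frame of chisel_24 below 0 m and linear speed of chisel_24 below 0.02 m/s and angular speed of chisel_24 below 0.2 rad/s) and (x of chisel_34 in the frame of notch_a between -0.016 and 0.016 m and y of chisel_34 in the frame of notch_a between -0.012 and 0.012 m and z of chisel_34 in the frame of notch_a between -0.005 and 0.006 m and angle between the x axis of chisel_34 and the x axis of notch_a, either way round below 0.15 rad and angle between chisel_34's own z axis and vertical below 0.25 rad and y of stone in the frame of chisel_34 below 0 m and linear speed of chisel_34 below 0.02 m/s and angular speed of chisel_34 below 0.2 rad/s)))); the robot touches nothing.
It fails at once if the stone is shifted by more than 25 mm (distance of stone from where it was at the start of the episode above 0.025 m).
It fails at once if the mallet is shifted by more than 25 mm (distance of mallet from where it was at the start of the episode above 0.025 m).
It fails at once if a chisel is dropped: out of the fingers it falls faster than 0.6 m/s (a drop of about 2 cm) ((linear speed of chisel_6 above 0.6 m/s and contact force between chisel_6 and the fingers below 0.5 N) or (linear speed of chisel_14 above 0.6 m/s and contact force between chisel_14 and the fingers below 0.5 N) or (linear speed of chisel_24 above 0.6 m/s and contact force between chisel_24 and the fingers below 0.5 N) or (linear speed of chisel_34 above 0.6 m/s and contact force between chisel_34 and the fingers below 0.5 N)).
It also fails if it takes over 96 s, if anything falls off the work surface, if the arm or the gripper's body presses on something with over 40 N, if the wrist force passes 120 N, or if a joint passes its speed limit or range.

## Working session

There is one attempt and no reset: what is moved stays moved. The work goes in short steps, each a Python script; the robot and the scene stay as the last script left them, time stands still between calls to the robot, and variables do not carry over. Pictures are saved under pics/ and viewed, at most 14 in all, crops included, and the job is handed in when it is done.

```bash
ls; mkdir -p pics; python3 - <<'E'
from cell import *
import cv2,numpy as np,pickle
for n in ("top","scene"):
    s=snapshot(n); pickle.dump(s,open(n+".pkl","wb"))
    cv2.imwrite(f"pics/{n}0.png",cv2.resize(s["img"][:,:,::-1],(800,600)))
    print(n,s["intrinsics"].round(1).tolist(),s["extrinsics"].round(3).tolist())
print(get_time(), get_eef_rot())
try: print(pinch_z)
except Exception as e: print(e)
E
```

```text
pics
top [[482.1, 0.0, 277.6], [0.0, 482.1, 209.9], [0.0, 0.0, 1.0]] [[0.03, -0.99, 0.141, 0.301], [-1.0, -0.03, 0.006, 0.134], [-0.002, -0.141, -0.99, 1.608], [0.0, 0.0, 0.0, 1.0]]
scene [[392.7, 0.0, 281.5], [0.0, 392.7, 212.3], [0.0, 0.0, 1.0]] [[0.779, 0.395, -0.486, 1.007], [0.626, -0.495, 0.602, -0.468], [-0.004, -0.774, -0.633, 0.698], [0.0, 0.0, 0.0, 1.0]]
0.1 [-3.14052639e+00 -1.45962710e-04  4.68821452e-01]
0.0187
```

View pics/top0.png

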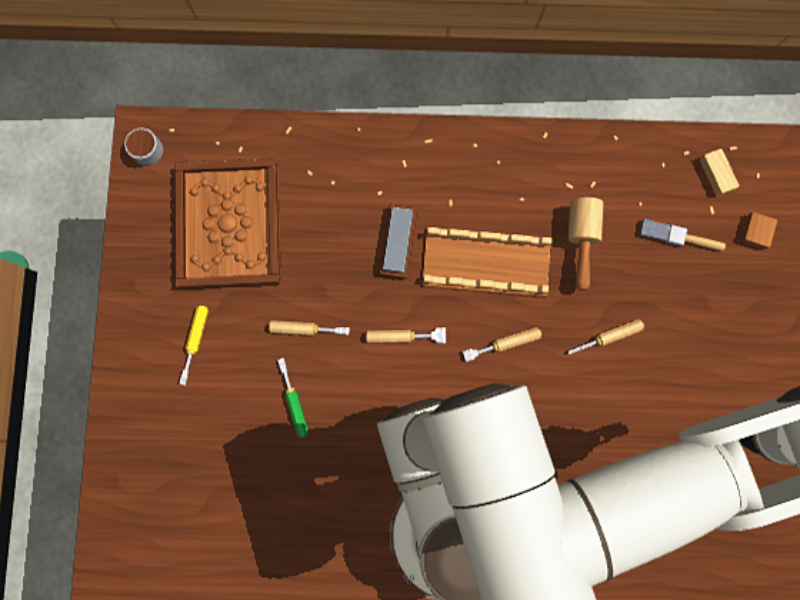

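View pics/scene0.png

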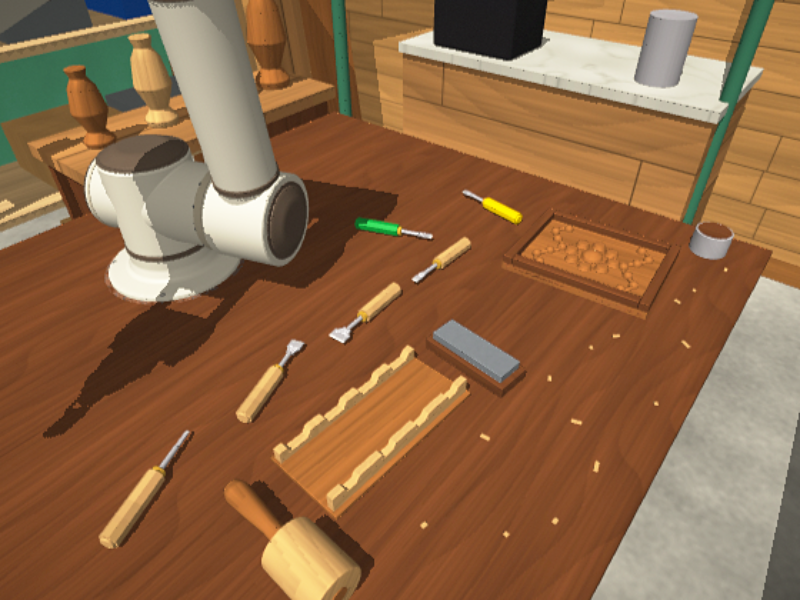

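The stone is at the +y end, left in the top picture at about (397,240), and the mallet is at the −y end at (585,240). The four chisels lie in a row at y≈320–355. I'll enlarge the picture to measure them.

```bash
python3 - <<'E'
import cv2,pickle
im=pickle.load(open("top.pkl","rb"))["img"][:,:,::-1]
def crop(x0,y0,w,h,k,n): cv2.imwrite(f"pics/{n}.png",cv2.resize(im[y0:y0+h,x0:x0+w],None,fx=k,fy=k,interpolation=cv2.INTER_CUBIC))
crop(180,215,140,40,5.7142857,"c1"); crop(315,215,140,40,5.7142857,"c2"); crop(260,135,160,80,5,"c3")
a=cv2.imread("pics/c1.png");b=cv2.imread("pics/c2.png");cv2.imwrite("pics/c12.png",cv2.vconcat([a,b]))
E
```

```text
(no output)
```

View pics/c12.png

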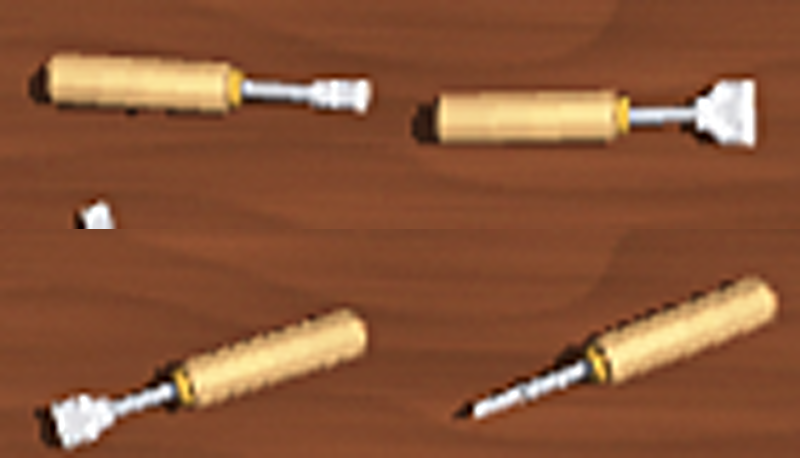

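View pics/c3.png

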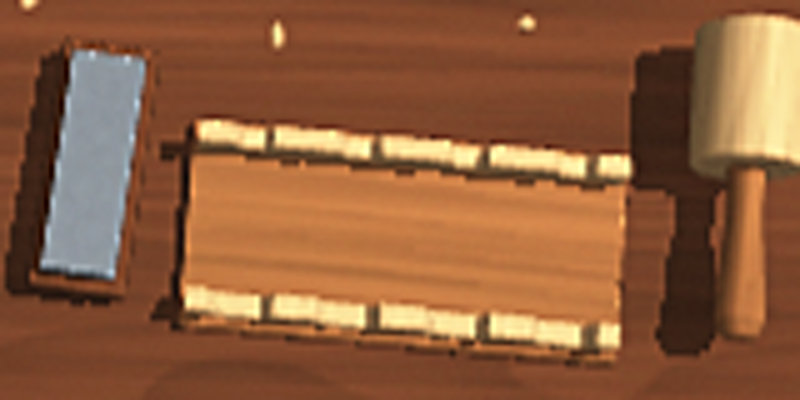

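Top crop: the left chisel is 14 mm (handle end (48,80), edge (371,96)) and the next is 34 mm (butt (438,116), edge (755,113)). Lower crop: 24 mm (butt (365,332), edge (62,428)) and 6 mm (butt (775,297), edge (472,411)). The rest spans (185,120) to (630,355), with the notch shadows about 108 px apart, as expected. Next I'll get metric positions from the depth.

```bash
cat >h.py <<'E'
import numpy as np,cv2
def cloud(s):
    K=s["intrinsics"];d=s["depth"];v,u=np.mgrid[:d.shape[0],:d.shape[1]]
    P=np.stack([(u-K[0,2])/K[0,0]*d,(v-K[1,2])/K[1,1]*d,d],-1)
    W=P@s["extrinsics"][:3,:3].T+s["extrinsics"][:3,3]; W[d<=0]=np.nan
    return W
def px(s,u,v,z):
    K=s["intrinsics"];E=s["extrinsics"];r=E[:3,:3]@np.array([(u-K[0,2])/K[0,0],(v-K[1,2])/K[1,1],1])
    return (E[:3,3]+r*(z-E[2,3])/r[2]).round(4)
E
python3 - <<'E'
import pickle
from h import *
T=pickle.load(open("top.pkl","rb"));S=pickle.load(open("scene.pkl","rb"))
k=5.7142857
C={14:((48,80),(371,96),180),34:((438,116),(755,113),180),24:((365,332-229),(62,428-229),315),6:((775,297-229),(472,411-229),315)}
WT,WS=cloud(T),cloud(S)
m=(np.nan_to_num(WT[130:260,180:460,2],nan=9)); print("bench z",np.median(m))
for c,(b,e,o) in C.items():
    B=px(T,o+b[0]/k-.5,215+b[1]/k-.5,.018);Eg=px(T,o+e[0]/k-.5,215+e[1]/k-.5,.013)
    x=(Eg-B)[:2];L=np.hypot(*x);x/=L;mid=(B+Eg)[:2]/2
    print(c,"hand: mid",mid.round(4),"len",L.round(4),"yaw",np.arctan2(x[1],x[0]).round(3))
    for nm,W in(("top",WT),("scene",WS)):
        P=W.reshape(-1,3);q=P[:,:2]-mid;a=q@x;n=q@[-x[1],x[0]]
        i=(abs(a)<.12)&(abs(n)<.03)&(P[:,2]>.007)&(P[:,2]<.04);h=i&(P[:,2]>.016)&(a<.01)
        H=P[h];r=cv2.minAreaRect(H[:,:2].astype(np.float32)) if h.sum()>4 else None
        f=np.polyfit(a[h],n[h],1) if h.sum()>4 else 0
        bl=i&(a>.07)
        print("  ",nm,i.sum(),"a",a[i].min().round(4),a[i].max().round(4),"zmax",P[i,2].max().round(4),"rect",np.round(r[1],4) if r else 0,"fit",np.round(f,4),"n mean h",n[h].mean().round(4),"n blade",n[bl].mean().round(4),np.ptp(n[bl]).round(4))
P=WT[130:215,290:390].reshape(-1,3)
for lo,hi in((.007,.05),(.027,.05)):
    i=(P[:,2]>lo)&(P[:,2]<hi)&(P[:,0]>0.3);
    r=cv2.minAreaRect(P[i,:2].astype(np.float32));print("rest",i.sum(),np.round(r[0],4),np.round(r[1],4),r[2])
E
```

```text
bench z 0.0010188939659454554
14 hand: mid [0.4537 0.345 ] len 0.1872 yaw -1.588
   top 364 a -0.1187 0.1171 zmax 0.0329 rect [0.1035 0.0262] fit [-0.0042  0.0015] n mean h 0.0017 n blade 0.001 0.0517
   scene 314 a -0.0901 0.0916 zmax 0.03 rect [0.0999 0.0273] fit [-0.0168  0.007 ] n mean h 0.0076 n blade 0.0021 0.015
34 hand: mid [0.4451 0.12  ] len 0.1838 yaw -1.528
   top 408 a -0.1095 0.1131 zmax 0.0349 rect [0.0267 0.1024] fit [-0.0062 -0.0007] n mean h -0.0004 n blade 0.0009 0.0502
   scene 481 a -0.095 0.0918 zmax 0.0301 rect [0.028  0.1049] fit [0.0015 0.0048] n mean h 0.0047 n blade 0.0025 0.0356
24 hand: mid [ 0.4308 -0.105 ] len 0.184 yaw 1.905
   top 381 a -0.1174 0.1102 zmax 0.035 rect [0.0258 0.1003] fit [ 0.0032 -0.0028] n mean h -0.0029 n blade -0.0037 0.0473
   scene 659 a -0.0933 0.093 zmax 0.0297 rect [0.0278 0.1031] fit [-0.0144 -0.0067] n mean h -0.006 n blade -0.0028 0.0251
6 hand: mid [ 0.4531 -0.3421] len 0.1885 yaw 1.957
   top 347 a -0.118 0.1165 zmax 0.035 rect [0.0257 0.1019] fit [ 0.0155 -0.0016] n mean h -0.0022 n blade 0.0021 0.0598
   scene 1046 a -0.0934 0.0918 zmax 0.0289 rect [0.0287 0.1027] fit [ 0.0015 -0.0049] n mean h -0.005 n blade -0.0004 0.0076
rest 3095 [ 0.6655 -0.0627] [0.2889 0.3348] 3.7278552055358887
rest 482 [ 0.6482 -0.0495] [0.3189 0.1654] 86.66050720214844
```

Measured blade widths (15, 36, 25 and 8 mm) confirm which chisel is which, and the lengths and heights agree with the data. Now I'll fit the rest.

```bash
python3 - <<'E'
import pickle
from h import *
T=pickle.load(open("top.pkl","rb"));S=pickle.load(open("scene.pkl","rb"))
A=lambda x,y,z:px(T,260+x/5-.5,135+y/5-.5,z)[:2]
s1,s2,h1,h2=A(197,131,.038),A(630,168,.038),A(186,298,.032),A(620,335,.032)
print(s1,s2,h1,h2,np.linalg.norm(s1-s2),np.linalg.norm(h1-h2))
y=(s1+h1-s2-h2);y/=np.linalg.norm(y);x=np.array([y[1],-y[0]]);th=np.arctan2(x[1],x[0])
ms,mh=(s1+s2)/2,(h1+h2)/2;print("yaw",th,"gap x",(ms-mh)@x,"y",(ms-mh)@y)
o=mh+x*.072; o=(o+ms-x*.04)/2; print("centre",o)
for nm,W in(("top",cloud(T)),("scene",cloud(S))):
    P=W.reshape(-1,3);a=(P[:,:2]-o)@x;n=(P[:,:2]-o)@y
    for r,t,zt,tol in((-.072,.014,.032,.005),(.04,.012,.038,.005)):
        i=(abs(a-r)<.02)&(abs(n)<.165)&(abs(P[:,2]-zt)<tol)
        f=np.polyfit(n[i],a[i],1)
        print(nm,r,i.sum(),"a fit",f.round(4),"n ends",n[i].min().round(4),n[i].max().round(4),"z",np.median(P[i,2]).round(4))
        # notch: low points between -150..150 on the rail
        j=(abs(a-r)<.006)&(abs(n)<.16)
        lo=j&(P[:,2]<zt-.005)&(P[:,2]>zt-.016)
        print("   notch n:",[n[lo&(abs(n-c)<.03)].mean().round(4) for c in(.108,.036,-.036,-.108)],[int((lo&(abs(n-c)<.03)).sum()) for c in(.108,.036,-.036,-.108)])
E
```

```text
[0.6915 0.0774] [ 0.675  -0.2113] [0.5793 0.0817] [ 0.5632 -0.2059] 0.2891711258061565 0.2880502907479872
yaw -0.05650753815331642 gap x 0.11209514960343192 y 0.001483217915282274
centre [ 0.64322446 -0.06542864]
top -0.072 149 a fit [ 0.0018 -0.0719] n ends -0.1431 0.1427 z 0.0309
   notch n: [np.float64(0.1065), np.float64(0.0366), np.float64(-0.0358), np.float64(-0.1073)] [37, 36, 33, 34]
top 0.04 206 a fit [0.0054 0.0414] n ends -0.142 0.1422 z 0.0375
   notch n: [np.float64(0.1096), np.float64(0.0321), np.float64(-0.0344), np.float64(-0.1068)] [33, 34, 32, 26]
scene -0.072 361 a fit [ 0.0055 -0.0704] n ends -0.145 0.1432 z 0.0316
   notch n: [np.float64(0.1112), np.float64(0.0392), np.float64(-0.0336), np.float64(-0.1073)] [50, 65, 74, 95]
scene 0.04 558 a fit [0.0049 0.0425] n ends -0.1456 0.1424 z 0.0377
   notch n: [np.float64(0.1101), np.float64(0.0374), np.float64(-0.0347), np.float64(-0.1088)] [30, 40, 52, 62]
```

```bash
cat >>h.py <<'E'
from cell import *
pi=np.pi
TH=-.061;O=np.array([.6440,-.0650])
#      mid, normal offset, yaw, half turn, place y
C={14:((.4537,.345),.0015,-1.592,pi,.036),34:((.4451,.120),-.0005,-1.534,pi,-.108),
   24:((.4308,-.105),-.0028,1.908,0,-.036),6:((.4531,-.3421),-.0016,1.967,0,.108)}
def poses(c):
    m,n,yw,k,py=C[c];x=np.array([np.cos(yw),np.sin(yw)])
    g=np.array(m)+n*np.array([-x[1],x[0]])-.015*x
    X=np.array([np.cos(TH),np.sin(TH)]);p=O+py*np.array([-X[1],X[0]])-.015*X
    w=lambda a:(a+pi)%(2*pi)-pi
    return g,[pi,0,w(yw+k)],p,[pi,0,w(TH+k)]
ZG,ZH=.002,.13
def P(q,z): return [q[0],q[1],z]
def do(c):
    g,rg,p,rp=poses(c)
    goto(P(g,ZH),rg);line_to(P(g,ZG),rate=.12)
    move_gripper(0,40);print(c,"width",get_grip_width(),"force",get_grasp_force(),get_ee_pos())
    line_to(P(g,ZH),rate=.12);print("lifted",get_grip_width(),get_grasp_force())
    goto(P(p,ZH),rp);line_to(P(p,ZG+.04),rate=.12)
    print("pre F",get_ft_force());line_to(P(p,ZG+.0212),rate=.03);print("F",get_ft_force(),get_ee_pos())
    move_gripper(.55);wait(.3);line_to(P(p,ZH),rate=.15);print("t",get_time())
def look(name,fn,box=None,k=1.4286):
    s=snapshot(name);im=s["img"][:,:,::-1]
    if box: x,y,w,h=box;im=im[y:y+h,x:x+w]
    cv2.imwrite(fn,cv2.resize(im,None,fx=k,fy=k,interpolation=cv2.INTER_CUBIC));return s
E
python3 - <<'E'
from h import *
for c in C:
    g,rg,p,rp=poses(c)
    print(c,g.round(3),p.round(3),[None if (q:=ik(P(a,z),r)) is None else np.round(q,2).tolist() for a,r in((g,rg),(p,rp)) for z in(ZG,)])
move_gripper(.55);print(get_grip_width())
do(14)
look("scene","pics/s1.png")
E
```

```text
14 [0.456 0.36 ] [ 0.631 -0.028] [[0.54, 0.34, 1.69, -0.0, 1.11, 0.56], [-0.17, 0.43, 1.56, 0.0, 1.15, -1.68]]
34 [0.444 0.135] [ 0.622 -0.172] [[0.13, 0.13, 1.97, -0.0, 1.05, 0.09], [-0.39, 0.46, 1.52, 0.0, 1.16, -1.9]]
24 [ 0.438 -0.118] [ 0.627 -0.1  ] [[-0.43, 0.11, 1.99, 0.0, 1.05, -0.77], [-0.28, 0.44, 1.55, -0.0, 1.15, 1.35]]
6 [ 0.46  -0.355] [0.636 0.044] [[-0.79, 0.34, 1.69, 0.0, 1.11, -1.19], [-0.05, 0.44, 1.55, -0.0, 1.15, 1.58]]
0.5489968676265459
14 width 0.2900670537146299 force 39.80490499176085 [0.4558524  0.36015835 0.00278497]
lifted 0.29137998292184336 39.30464040488005
pre F [-0.36002381 -0.64564588 -1.39319196]
F [-0.71670564  0.05135017 -1.26542398] [ 0.6312616  -0.02815387  0.02324227]
t 11.6333
```

View pics/s1.png

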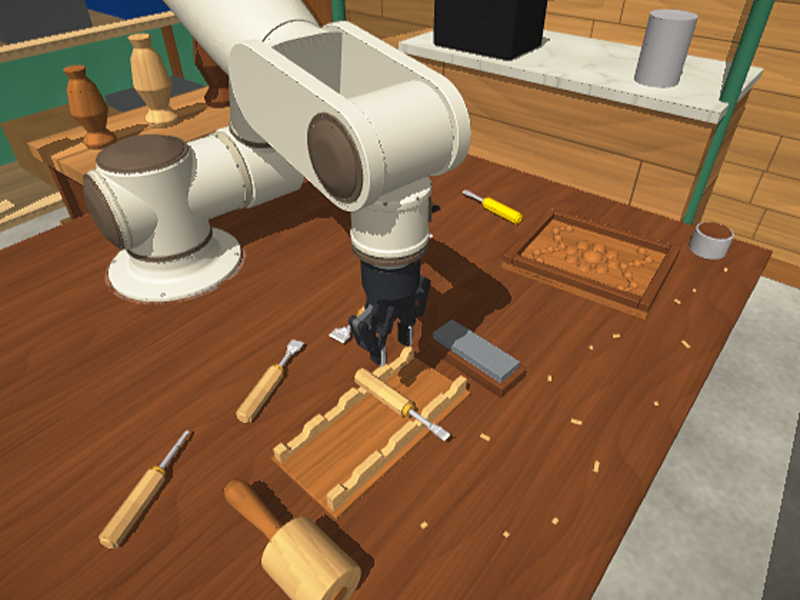

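The 14 mm chisel lies in the second notch (butt (360,375), edge (447,436)). It looks seated, so I'll carry on with the others.

```bash
python3 - <<'E'
from h import *
for c in (34,24,6): do(c)
goto([.35,-.45,.25],[pi,0,.47]);wait(.3)
look("scene","pics/s2.png",(170,200,200,160),4)
s=look("top","pics/t2.png",(250,120,180,100),4.4)
W=cloud(s).reshape(-1,3);X=np.array([np.cos(TH),np.sin(TH)]);Y=np.array([-X[1],X[0]])
a=(W[:,:2]-O)@X;n=(W[:,:2]-O)@Y
for c in C:
    d=n-C[c][4];i=(abs(d)<.02)&(a>-.06)&(a<.01)&(W[:,2]>.036)&(W[:,2]<.06);f=np.polyfit(a[i],d[i],1);fz=np.polyfit(a[i],W[i,2],1)
    e=(abs(d)<.02)&(abs(a)<.13)&(W[:,2]>.025)&(W[:,2]<.06)
    print(c,i.sum(),"line",f.round(4),"z",fz.round(4),"a",a[e].min().round(4),a[e].max().round(4))
print(get_time())
E
```

```text
34 width 0.2917961748114625 force 39.787782984785736 [0.44449872 0.13504537 0.00271021]
lifted 0.2957622303010399 39.24528052099049
pre F [ 0.34392046  0.15142178 -0.59297182]
F [-0.2451944   0.13423926 -0.45396356] [ 0.62249458 -0.17189549  0.02326476]
t 21.0083
24 width 0.29386495771090654 force 38.9831079589203 [ 0.438721   -0.11838221  0.00265453]
lifted 0.2937496148546496 39.309118600795045
pre F [ 0.03327782  0.01722088 -0.74256705]
F [-1.09469061 -0.59271876 -0.45532938] [ 0.62688381 -0.10003395  0.02325456]
t 29.9167
6 width 0.2940778676976064 force 39.49425536527997 [ 0.46065747 -0.35558382  0.00276122]
lifted 0.28988611682193305 39.282950953929685
pre F [ 0.74305177 -0.32165547 -0.44362215]
F [-1.15381226  0.44460689 -0.15423472] [0.63565966 0.04371223 0.0232588 ]
t 40.5333
14 154 line [-0.0097  0.002 ] z [-0.0087  0.0437] a -0.093 0.0917
34 153 line [0.0035 0.0026] z [0.0116 0.0437] a -0.0923 0.0928
24 158 line [-0.0051  0.0025] z [-0.0129  0.0427] a -0.0911 0.095
6 153 line [0.0037 0.0019] z [-0.0323  0.0428] a -0.0931 0.091
43.025
```

View pics/s2.png

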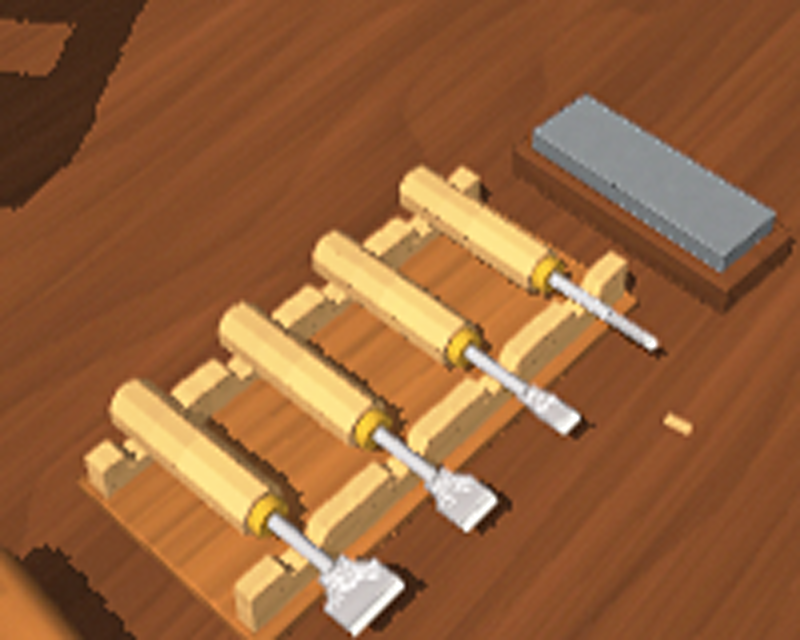

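View pics/t2.png

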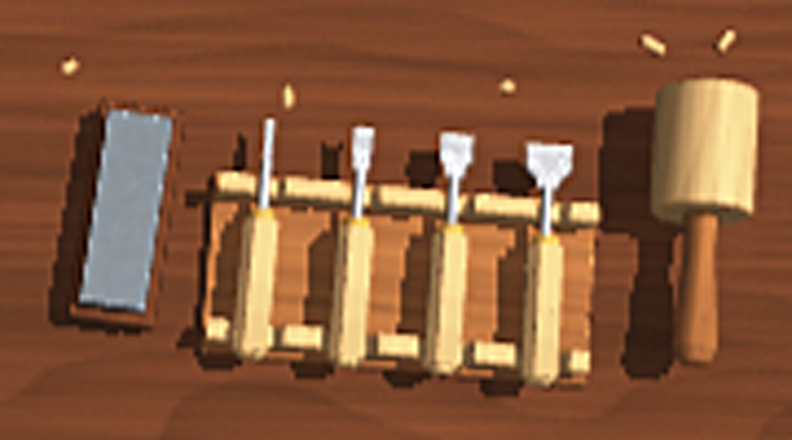

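Both pictures show 6, 14, 24 and 34 mm from the stone (blade tips at (268,120), (362,128), (456,135) and (549,147) in the top crop). All are seated and in line, within about 3 mm of their places, and the stone and mallet have not moved.

```bash
python3 -c "
from cell import *
print(job_done(), get_time())"
```

```text
the job is handed in; nothing more can be done
the job is handed in; nothing more can be done
```

The four chisels lie seated in the rest in the order 6, 14, 24, 34 mm from the stone to the mallet, blades pointing away from the robot, and the job was handed in at about 43 s; the verdict was not shown.

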